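# Tip two specimen pucks from a sliding trough into their cell of the tray

### The arm

A 6-joint arm with a two-finger parallel gripper is mounted at the origin on a cart in front of the work surface, level with it; the furniture and walls round the work are solid. World frame = base frame: x ahead of the robot, y to its left, z up, the work surface at z = 0. Lengths are in mm, angles in rad, forces in N, time in s.
With the tool pointing down it reaches from about 325 to 900 mm from the base axis. Payload 3.5 kg.
Tool frame: the origin (TCP) lies on the centre line of the jaws, within the pads' length; the fingertips stand 8 mm ahead of it and the grasp point (between the pads) lies 11 mm behind it; y points along the fingers, z is the direction in which the jaws open and shut, and the axes are right-handed (so a half turn about y gives the same grasp; the last joint's range is limited). The gripper opens to 85 mm and grips with 20 to 120 N. Pads are 22 mm wide; open, the fingers measure 114 mm over their backs; the gripper's body (76 mm by 85 mm) begins 54 mm behind the grasp point. The pads swing forward as they close: fully open they stand 13 mm farther back than shut.
Start: joints at [1.075, 0.276, -0.026, 1.268, 0, 1.467], TCP at [239.241, 577.395, 239.313] pointing down, gripper open.
Joint ranges: [-3.12, 3.12], [-0.85, 1.88], [-1.08, 1.24], [-1.95, 2.15], [-1.57, 1.53], [-3.14, 3.14]. Speed limits (rad/s): [2.57, 2.57, 3.14, 3.14, 3.14, 3.14].

### API

Orientations are given as a unit quaternion [w, x, y, z].
In Python, from plant import env, viewer, workorder gives the robot as it stands.
- The arm moves only by the tool step_arm, never from a script. Its argument "targets" is a list of rows, each a list of 7 numbers: the closure, from 0 (fully open) to 1 (shut), then the shift along the world's x, y, z in mm, then the turn, a rotation vector about the world's x, y, z in rad. In form: [[grip, x, y, z, rx, ry, rz], ...]. A call has 1 to 20 rows; each row shifts and turns the pose as measured when the row begins; what a row does not reach is not made up. A row lasts 1/8 s, in which the tool goes at most 62.5 mm and 10.7 degrees, less where a joint would pass 70% of its speed; a pose out of reach is approached as far as the arm can. A call is refused whole if a number of a shift passes 62.5 or a number of a turn 0.188, either way. A call with a gripper value outside its range is refused whole. The fingers move at their own pace and stop on an object; "newtons" is the grip in N (left out, the last holds). Time passes only in rows, so rows that do not move let the fingers close. It gives the time, the measured TCP pose, the force and the opening at its end, in the units of the state.
- env.observe(): the state, without advancing time (a new reading comes with each control period).
- viewer.read_camera(name): name is "side" or "top" or "wrist"; returns a dict with "frame" (400x640x3 uint8, red, green, blue), "vfov" (degrees; the focal length in pixels is half the picture's height over the tangent of half this angle, whatever the lens; pixels are square), "cx", "cy" (the principal point, pixels), "T" (4x4, takes a point from camera to world coordinates); the wrist camera has in their place "tool_from_camera" (4x4, takes a point from camera to tool coordinates, whose origin is the TCP and whose axes are the tool frame's). Camera axes: x right, y up, looking along -z (the intrinsics and any distortion apply to the point x, -y, -z); pixel columns grow to the right and rows downward; lengths in mm; the calibration is good to about 2 mm. A picture is of the moment at which its call begins: read the wrist's pose just before it. There is no depth.
- workorder.sign_off(): hands the job in, once; it reports no verdict.
The state is a dict: "time_s": time; "qpos": joint angles; "qd": joint speeds; "joint_torque": joint torques, N m; "eef_pos": TCP position; "eef_rot": TCP orientation; "ft_force": force on the tool from outside, world axes, zero at the start; "torque": the same for the moment, N m; "finger_gap": finger opening in mm.
Only numpy, scipy, OpenCV 4.12 (cv2) and the standard library are available. Lean on these libraries where they do the work, as an engineer would, in place of code of your own. Each camera call takes 0.05 s, during which the arm holds its last target.

### The job

Sort the two round specimen pucks that lie in the tipping trough into the cell of the white tray that already holds a specimen puck: slide the trough along its rail until it faces that cell, then swing its knob over towards the tray so that both pucks slide out into it, and let the trough swing back level. Do not touch the pucks with the gripper, keep the ring and the block in their own cells, and leave the beaker and the jar standing where they are.

Things in the scene. Friction and masses are not known exactly. Their poses are not given: they have to be found in the camera images.
- station: Fixed base of the tipping station: aluminium plate 70 x 360 x 8 mm carrying a steel rail along its y axis. Origin: under the middle of the rail, on the bench. Its x axis points level across the rail towards the tray, z up. Place and heading differ from start to start.
- carriage (a joint): Position of the grey carriage along the rail, m: 0 = parked at the station's +y end, where it always starts; grows as it slides towards station -y, up to 0.260. At value s the carriage and its trough are centred at station y = 0.130 - s. About 1.5 N of friction; it stays where it is left.
- trough (a joint): Tilt of the steel trough, rad: 0 = level; grows as the spout dips towards the tray, to its stop at 0.95. Hinge along station y at station x = 0.030, z = 0.110. Needs about 1 N at the knob; let go, it falls back level. Channel 103 mm long, 38 mm wide inside, walls 20 mm, open towards the tray, floor 115 mm above the bench. Pucks are surely out after a second at the stop.
- knob (a point): Centre of the black ball knob, 26 mm across, on the trough's wire bail, 175 mm from the hinge. Trough level: it leans back from the tray, at station x = -0.061, z = 0.259; at the stop x = 0.098, z = 0.271; highest between, z = 0.285. Stem 8 mm; the bail's cross wire, 47 mm wide, lies 45 mm nearer the hinge. Pinch, cage or push it; it moves the carriage and the tilt.
- spout (a point): Middle of the trough's open end, on its floor, with the trough level (station x = 0.070); this point rides on the carriage and does not dip with the trough. At full tilt the open end stands at station x = 0.057, z = 0.080, above the tray's near wall.
- tray: Fixed white tray along the rail, 90 (x) x 220 (y) mm, walls and floor 4 mm; near wall 45 mm high, dividers and end walls 70 mm, far (+x) wall 84 mm. Origin: middle of its underside; axes parallel to the station's. Three cells in a row along y, each 82 x 68 mm inside, centred at tray y = -0.072, 0 and +0.072. Its place along the rail differs from start to start.
- puck_large: Mounted specimen puck in the trough, cylinder 30 mm in diameter, 20 mm high, behind the small one. Origin: centre of its underside as it stands.
- puck_small: Mounted specimen puck in the trough, cylinder 25 mm in diameter, 16 mm high, nearer the spout. Origin: centre of its underside as it stands.
- cell_puck: Mounted specimen puck that already lies in one cell of the tray and marks the wanted cell: solid cylinder 25 mm in diameter, 16 mm high. Origin: centre of its underside. Which cell holds it differs from start to start.
- cell_ring: Cut steel tube ring in another cell: 41 mm outside, open bore, 16 mm high. Origin: centre of its underside.
- cell_block: Aluminium block with a drilled hole in the remaining cell: 32 x 44 x 22 mm. Origin: centre of its underside.
- beaker: Empty clear beaker, 52 mm wide, 66 mm high, on the bench to the left of the station. Bystander. Origin: centre of its underside.
- jar: Round jar with a lid, 47 mm wide, 36 mm high, on the bench to the left of the station. Bystander. Origin: centre of its underside.
Not all that is in view belongs to the job. Leave any purple, red or yellow look-alike of the puck_large alone.

How it is judged (in metres and radians):
At the end, for the whole second after the job is handed in: Both pucks from the trough lie within the walls of the cell that holds the first puck (origins less than 68 mm above the tray's underside, below the divider tops), the ring and the block are within 50 mm of their starts, and the trough is back within 0.15 rad of level (((x of cell_puck in the frame of tray between -0.043 and 0.043 m and y of cell_puck in the frame of tray between -0.108 and -0.036 m and z of cell_puck in the frame of tray between 0 and 0.068 m and x of puck_large in the frame of tray between -0.043 and 0.043 m and y of puck_large in the frame of tray between -0.108 and -0.036 m and z of puck_large in the frame of tray between 0 and 0.068 m and x of puck_small in the frame of tray between -0.043 and 0.043 m and y of puck_small in the frame of tray between -0.108 and -0.036 m and z of puck_small in the frame of tray between 0 and 0.068 m) or (x of cell_puck in the frame of tray between -0.043 and 0.043 m and y of cell_puck in the frame of tray between -0.036 and 0.036 m and z of cell_puck in the frame of tray between 0 and 0.068 m and x of puck_large in the frame of tray between -0.043 and 0.043 m and y of puck_large in the frame of tray between -0.036 and 0.036 m and z of puck_large in the frame of tray between 0 and 0.068 m and x of puck_small in the frame of tray between -0.043 and 0.043 m and y of puck_small in the frame of tray between -0.036 and 0.036 m and z of puck_small in the frame of tray between 0 and 0.068 m) or (x of cell_puck in the frame of tray between -0.043 and 0.043 m and y of cell_puck in the frame of tray between 0.036 and 0.108 m and z of cell_puck in the frame of tray between 0 and 0.068 m and x of puck_large in the frame of tray between -0.043 and 0.043 m and y of puck_large in the frame of tray between 0.036 and 0.108 m and z of puck_large in the frame of tray between 0 and 0.068 m and x of puck_small in the frame of tray between -0.043 and 0.043 m and y of puck_small in the frame of tray between 0.036 and 0.108 m and z of puck_small in the frame of tray between 0 and 0.068 m)) and distance of each of cell_ring, cell_block from where it was at the start of the episode below 0.05 m and value of joint trough below 0.15 rad); the robot touches nothing.
It fails at once if the robot touches a specimen puck (contact force between any of the fingers, the arm and puck_large above 0.5 N or contact force between any of the fingers, the arm and puck_small above 0.5 N or contact force between any of the fingers, the arm and cell_puck above 0.5 N).
It fails at once if the ring or the block is shifted by more than 50 mm (distance of any of cell_ring, cell_block from where it was at the start of the episode above 0.05 m).
It fails at once if the beaker or the jar is shifted by more than 30 mm or tipped (distance of any of beaker, jar from where it was at the start of the episode above 0.03 m or angle between any of beaker, jar's own z axis and vertical above 0.5 rad).
It also fails if it takes over 51 s, if anything falls off the work surface, if the arm or the gripper's body presses on something with over 40 N, if the wrist force passes 120 N, or if a joint passes its speed limit or range.

## Working session

There is one attempt and no reset: what is moved stays moved. The work goes in short steps, Python scripts to look and compute and a tool call to move; the robot and the scene stay as the last step left them, time stands still between calls to the robot, and variables do not carry over. Pictures are saved under pics/ and viewed, and the job is handed in when it is done.

Besides the shell and the picture viewer there is one more tool, called as name(argument=value, ...) on one line, values as JSON. step_arm: Moves the arm, as the interface text tells. Its arguments: {"type":"object","properties":{"targets":{"type":"array"},"newtons":{"type":"number"}},"required":["targets"]}

```bash
mkdir -p pics; python3 - <<'E'
from plant import env, viewer, workorder
import cv2
s=env.observe()
print({k:s[k] for k in s})
for n in ["side","top","wrist"]:
    c=viewer.read_camera(n)
    cv2.imwrite(f"pics/{n}0.png",cv2.cvtColor(c["frame"],cv2.COLOR_RGB2BGR))
    print(n,{k:v for k,v in c.items() if k!="frame"})
E
```

```text
{'time_s': 0.0, 'qpos': array([ 1.07461499e+00,  2.77152860e-01, -2.79066768e-02,  1.26798568e+00,
       -1.01807964e-05,  1.46741052e+00]), 'qd': array([-0.00126367, -0.00013625,  0.00030645,  0.00073849,  0.00042428,
        0.00149454]), 'joint_torque': array([-1.48961524e-03, -4.45506120e+01,  2.95202887e+01,  1.64510583e-02,
       -1.50652377e-04, -4.52673035e-06]), 'eef_pos': array([238.86945843, 576.72207051, 238.13518865]), 'eef_rot': array([-0.69275213,  0.69427354, -0.13821441,  0.13775168]), 'ft_force': array([-0.61243579, -0.01812709,  0.5950159 ]), 'torque': array([-0.0004412 ,  0.00507894, -0.03395396]), 'finger_gap': 84.98037814141827}
side {'vfov': 52.23411323285188, 'cx': 318.61312957648227, 'cy': 196.0108740491077, 'T': array([[-9.73214716e-01,  1.13468341e-01, -1.99945121e-01,
         4.04881477e+02],
       [-2.29551948e-01, -4.31911019e-01,  8.72214867e-01,
         1.12347299e+03],
       [ 1.26102731e-02,  8.94750137e-01,  4.46389039e-01,
         5.57939223e+02],
       [ 0.00000000e+00,  0.00000000e+00,  0.00000000e+00,
         1.00000000e+00]])}
top {'vf
[... 165 characters left out ...]
     [-9.99993540e-01,  3.57711861e-03, -3.52284603e-04,
         3.71355105e+02],
       [ 4.45394552e-04,  2.20568585e-01,  9.75371366e-01,
         1.11196105e+03],
       [ 0.00000000e+00,  0.00000000e+00,  0.00000000e+00,
         1.00000000e+00]])}
wrist {'vfov': 68.06057659403876, 'cx': 318.477770683036, 'cy': 199.05918570188607, 'tool_from_camera': array([[ 7.18749572e-04, -9.49281856e-01, -3.14425573e-01,
        -8.06934642e+01],
       [-8.98370069e-04,  3.14424914e-01, -9.49281921e-01,
        -1.34588505e+02],
       [ 9.99999338e-01,  9.64766498e-04, -6.26813634e-04,
        -4.32928823e-01],
       [ 0.00000000e+00,  0.00000000e+00,  0.00000000e+00,
         1.00000000e+00]])}
```

View pics/side0.png

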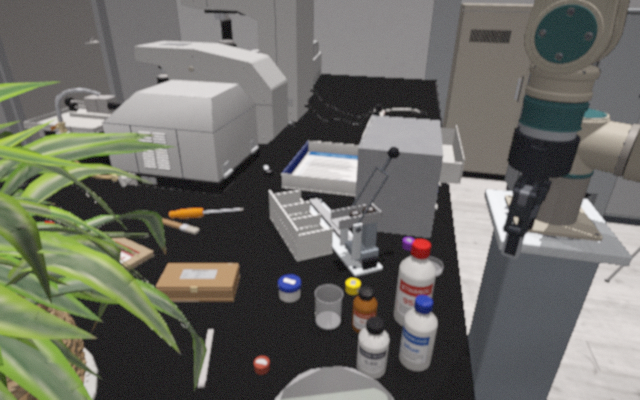

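View pics/top0.png

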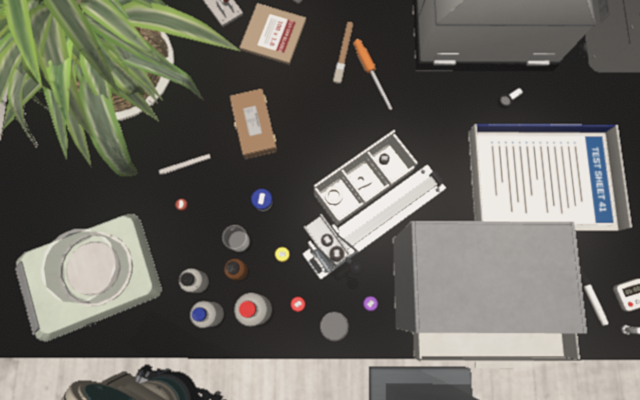

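View pics/wrist0.png

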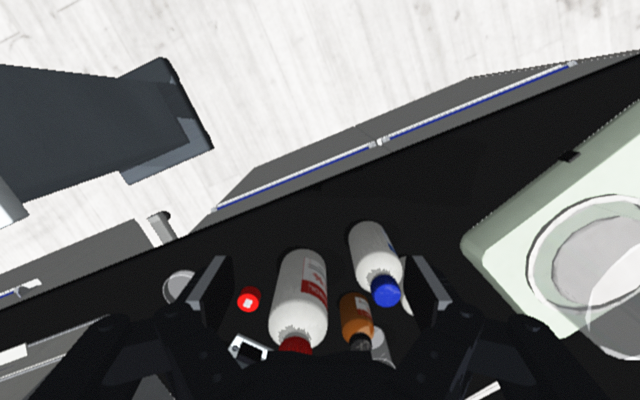

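```bash
python3 - <<'E'
import cv2
a=cv2.imread("pics/top0.png")[120:290,290:460]; cv2.imwrite("pics/tz.png",cv2.resize(a,None,fx=3.5,fy=3.5,interpolation=cv2.INTER_CUBIC))
a=cv2.imread("pics/side0.png")[100:280,250:450]; cv2.imwrite("pics/sz.png",cv2.resize(a,None,fx=3.3,fy=3.3,interpolation=cv2.INTER_CUBIC))
E
```

```text
(no output)
```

View pics/tz.png

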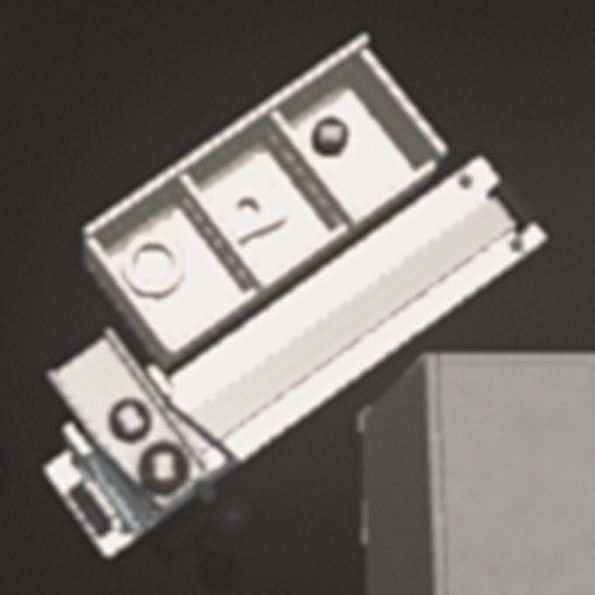

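View pics/sz.png

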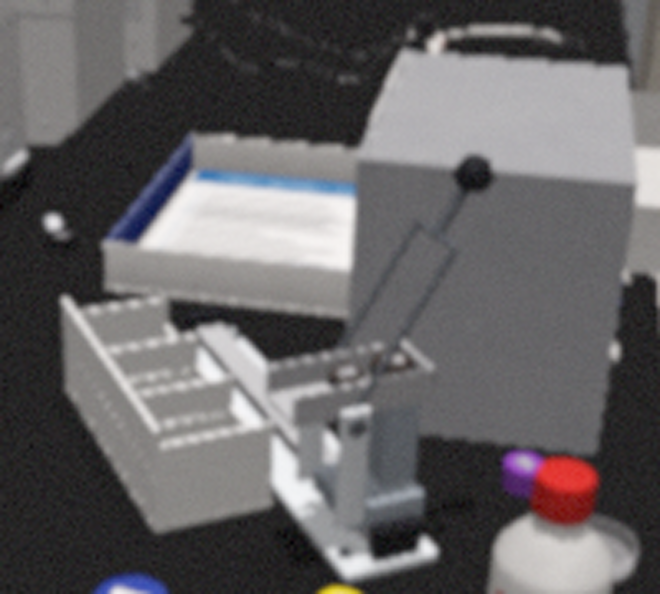

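```bash
cat > h.py <<'E'
import numpy as np, pickle
def ray(c,u,v):
    f=200/np.tan(np.radians(c["vfov"]/2))
    d=np.array([(u-c["cx"])/f,-(v-c["cy"])/f,-1.]); T=c["T"]
    d=T[:3,:3]@d; return T[:3,3],d/np.linalg.norm(d)
def plane(c,u,v,z):
    o,d=ray(c,u,v); return o+d*(z-o[2])/d[2]
def tri(c1,p1,c2,p2):
    o1,d1=ray(c1,*p1);o2,d2=ray(c2,*p2)
    s=np.linalg.lstsq(np.c_[d1,-d2],o2-o1,rcond=None)[0]
    a,b=o1+s[0]*d1,o2+s[1]*d2; return (a+b)/2,np.linalg.norm(a-b)
def proj(c,P):
    f=200/np.tan(np.radians(c["vfov"]/2)); T=c["T"]
    p=T[:3,:3].T@(np.asarray(P,float)-T[:3,3]); return c["cx"]-f*p[0]/p[2],c["cy"]+f*p[1]/p[2]
E
python3 - <<'E'
from plant import viewer
from h import *
t=viewer.read_camera("top"); s=viewer.read_camera("side")
np.set_printoptions(precision=1,suppress=True)
tz=lambda x,y:(x/3.5+290-.35,y/3.5+120-.35)
sz=lambda x,y:(x/3.3+250-.35,y/3.3+100-.35)
print("knob",tri(t,tz(232,515),s,sz(473,172)))
C={k:plane(t,*tz(*p),8) for k,p in dict(ne=(484,157),se=(546,236),sw=(110,556),nw=(44,467)).items()}
print(C)
e=(C['ne']+C['se'])/2; w=(C['sw']+C['nw'])/2
print("end lens",np.linalg.norm(C['ne']-C['se']),np.linalg.norm(e-w))
y=(w-e)/np.linalg.norm(w-e); print("mid",(e+w)/2,"ydir",y,np.degrees(np.arctan2(y[1],y[0])))
# side view plate corners: near end
print("side",plane(s,*sz(345,580),8),plane(s,*sz(437,545),8))
print("tray far wall top corners z84",plane(t,*tz(88,232),84),plane(t,*tz(366,38),84))
print("tray near wall ends z45", plane(t,*tz(165,360),70),plane(t,*tz(445,153),70))
print("cellpuck",plane(t,*tz(330,135),20))
print("pucks",plane(t,*tz(131,420),131),plane(t,*tz(163,467),135))
# box
for a,b in [((430,355),(370,158)),]:
    print("box",tri(t,tz(*a),s,sz(*b)))
print("box other",tri(t,tz(430,355),s,sz(405,52)))
print("box corner", tri(t,(407,222),s,(443-0,120)))
E
```

```text
knob (array([435.7, 302.5, 261.5]), np.float64(2.041303705003493))
{'ne': array([699.2, 109.1,   8. ]), 'se': array([644.6,  70.4,   8. ]), 'sw': array([432.9, 360.2,   8. ]), 'nw': array([489.6, 402.8,   8. ])}
end lens 66.95849725059564 359.8729358034386
mid [566.6 235.6   8. ] ydir [-0.6  0.8  0. ] 125.83748961162296
side [487.4 406.    8. ] [432.1 352.    8. ]
tray far wall top corners z84 [626.6 374.9  84. ] [754.6 198.5  84. ]
tray near wall ends z45 [548.8 327.   70. ] [682.8 148.5  70. ]
cellpuck [710.5 214.   20. ]
pucks [502.6 349.4 131. ] [475.  331.3 135. ]
box (array([518.4, 194.4, 226.7]), np.float64(10.540663025253474))
box other (array([499.8, 211.4, 311.8]), np.float64(16.303348637675988))
box corner (array([419.5, 239.1, 338.5]), np.float64(163.12044460414353))
```

```bash
python3 - <<'E'
from plant import viewer,env
from h import *
import cv2
from scipy.spatial.transform import Rotation as R
np.set_printoptions(precision=2,suppress=True)
t=viewer.read_camera("top"); s=viewer.read_camera("side")
tz=lambda x,y:(x/3.5+290-.35,y/3.5+120-.35)
sz=lambda x,y:(x/3.3+250-.35,y/3.3+100-.35)
for z in range(200,260,10): print(z,plane(t,*tz(430,355),z)[:2],plane(s,*sz(358,160),z)[:2],plane(s,*sz(635,185),z)[:2],plane(t,412,332,z)[:2])
print("bottom",plane(t,395.5,237,0),plane(s,*sz(595,450),0))
o=np.array([566.6,235.6,0]);a=np.radians(35.84);X=np.array([np.cos(a),np.sin(a),0]);Y=np.array([-X[1],X[0],0])
k=o-61*X+130*Y+[0,0,259]; print("pred knob",k,proj(t,k),proj(s,k))
for n,p in dict(ringdiv=((180,180),(255,292),),div2=((275,113),(350,222))).items():
    for q in p: P=plane(t,*tz(*q),70)-o; print(n,P@X,P@Y)
P=plane(t,*tz(330,137),20)-o; print("cellpuck",P@X,P@Y)
q=env.observe()["eef_rot"]; print(R.from_quat(np.r_[q[1:],q[0]]).as_matrix())
g=cv2.cvtColor(t["frame"],cv2.COLOR_RGB2BGR)[235:305,325:395].astype(float)
cv2.imwrite("pics/kn.png",cv2.resize(np.clip(g*4,0,255).astype(np.uint8),None,fx=8,fy=8,interpolation=cv2.INTER_CUBIC))
E
```

```text
200 [528.64 189.17] [530.08 128.93] [320.61 128.67] [325.61 198.17]
210 [526.8  191.16] [526.58 156.72] [322.97 156.47] [326.   200.07]
220 [524.97 193.16] [523.08 184.5 ] [325.32 184.26] [326.39 201.97]
230 [523.13 195.16] [519.58 212.29] [327.68 212.05] [326.78 203.87]
240 [521.3  197.16] [516.09 240.07] [330.03 239.84] [327.17 205.77]
250 [519.46 199.16] [512.59 267.86] [332.39 267.64] [327.56 207.67]
bottom [528.15 189.67   0.  ] [324.14 185.13   0.  ]
pred knob [441.03 305.27 259.  ] (np.float64(354.18717409609843), np.float64(264.39588053764777)) (np.float64(389.69873022511763), np.float64(153.02693179647753))
ringdiv 126.84048230100227 8.616900125815283
ringdiv 41.12161819529444 13.560090221212146
div2 127.3565074589899 -66.97269612822089
div2 42.41043182821667 -62.048522321274994
cellpuck 102.87097235452441 -100.9475374716953
[[ 0.92 -0.    0.38]
 [-0.38 -0.    0.92]
 [-0.   -1.   -0.  ]]
```

View pics/kn.png

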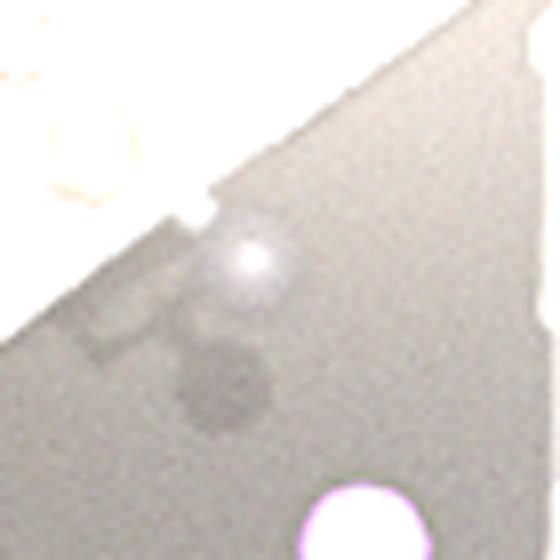

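step_arm(targets=[[0, 0, 0, 50, 0, 0, 0], [0, 0, 0, 50, 0, 0, 0], [0, 28, -39, 0, 0, 0, 0.17], [0, 28, -39, 0, 0, 0, 0.17], [0, 28, -39, 0, 0, 0, 0.17], [0, 28, -39, 0, 0, 0, 0.17], [0, 28, -39, 0, 0, 0, 0.17], [0, 28, -39, 0, 0, 0, 0.17], [0, 15, -20, 0, 0, 0, 0], [0, 0, 0, 0, 0, 0, 0]], newtons=20)

```text
time_s: 1.6
eef_pos: [426.3, 315.0, 341.8]
eef_rot: [-0.668, 0.669, 0.233, -0.228]
ft_force: [-0.7, 0.7, 0.2]
finger_gap: 85.4
```

```bash
cat >> h.py <<'E'
from scipy.spatial.transform import Rotation as Ro
def wrist(env,viewer):
    s=env.observe(); c=viewer.read_camera("wrist"); q=s["eef_rot"]
    T=np.eye(4);T[:3,:3]=Ro.from_quat(np.r_[q[1:],q[0]]).as_matrix();T[:3,3]=s["eef_pos"]
    c["T"]=T@c["tool_from_camera"]; return s,c
E
python3 - <<'E'
from plant import viewer,env
from h import *
import cv2
s,c=wrist(env,viewer)
print(s["time_s"],s["eef_pos"],Ro.from_quat(np.r_[s["eef_rot"][1:],s["eef_rot"][0]]).as_matrix().round(3),s["qpos"].round(2))
cv2.imwrite("pics/w1.png",cv2.cvtColor(c["frame"],cv2.COLOR_RGB2BGR))
print(proj(c,[437,303,260]))
E
```

```text
1.6 [426.31062193 315.00483013 341.77389028] [[ 0.788  0.006 -0.616]
 [ 0.616  0.002  0.788]
 [ 0.006 -1.    -0.002]] [ 0.52  0.07 -0.07  1.43 -0.   -0.15]
(np.float64(298.530076176766), np.float64(210.95793751599334))
```

View pics/w1.png

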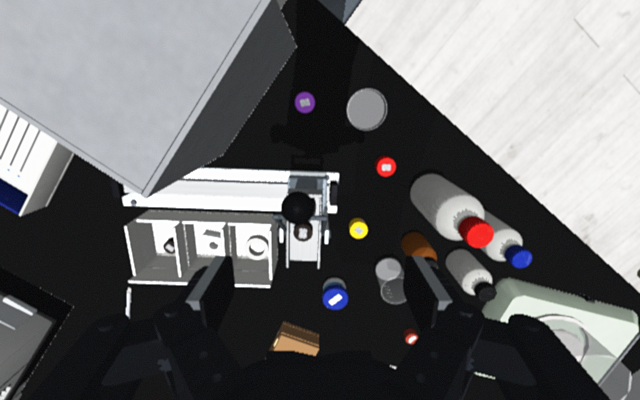

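step_arm(targets=[[0, 9, -13, 0, 0, 0, -0.035], [0, 0, 0, -40, 0, 0, 0], [0, 0, 0, -40, 0, 0, 0], [0, 0, 0, 0, 0, 0, 0]])

```text
time_s: 2.15
eef_pos: [434.9, 303.7, 261.2]
eef_rot: [0.673, -0.672, -0.222, 0.215]
ft_force: [-0.7, -0.1, -0.1]
finger_gap: 85.2
```

```bash
python3 - <<'E'
from plant import viewer,env
from h import *
import cv2
s,c=wrist(env,viewer)
print(s["time_s"],s["eef_pos"],Ro.from_quat(np.r_[s["eef_rot"][1:],s["eef_rot"][0]]).as_matrix().round(3),s["qpos"].round(2))
cv2.imwrite("pics/w2.png",cv2.cvtColor(c["frame"],cv2.COLOR_RGB2BGR))
print(proj(c,[435.7,302.4,260]))
E
```

```text
2.15 [434.94780507 303.74430552 261.24593752] [[ 0.809  0.009 -0.588]
 [ 0.588  0.003  0.809]
 [ 0.009 -1.    -0.003]] [ 0.49  0.09 -0.2   1.27 -0.   -0.14]
(np.float64(316.28066418693714), np.float64(264.28428880809446))
```

View pics/w2.png

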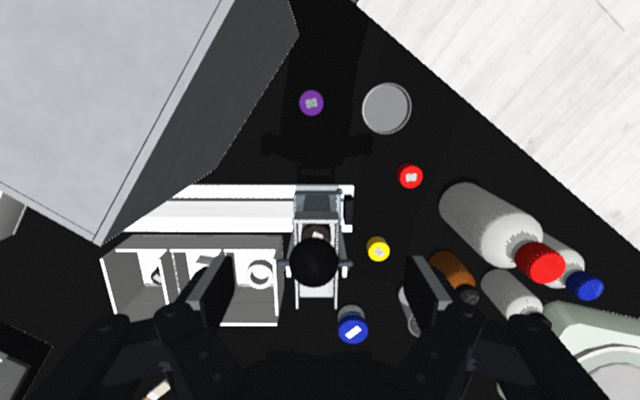

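Knob sits at (314,262), centred between the jaws as predicted. Closing.

step_arm(targets=[[0.5, 0, 0, -4, 0, 0, 0], [1, 0, 0, 0, 0, 0, 0], [1, 0, 0, 0, 0, 0, 0], [1, 0, 0, 0, 0, 0, 0], [1, 0, 0, 0, 0, 0, 0], [1, 0, 0, 0, 0, 0, 0]], newtons=20)

```text
time_s: 2.95
eef_pos: [441.1, 305.0, 265.5]
eef_rot: [-0.672, 0.673, 0.228, -0.209]
ft_force: [1.3, -0.7, -1.6]
finger_gap: 24.5
```

```bash
cat > look.py <<'E'
import sys
from plant import viewer,env
from h import *
import cv2
n=sys.argv[1]
s,c=wrist(env,viewer)
print(s["time_s"],s["eef_pos"].round(1),s["ft_force"].round(1),s["finger_gap"],s["qpos"].round(2))
R=Ro.from_quat(np.r_[s["eef_rot"][1:],s["eef_rot"][0]]).as_matrix();print(R.round(3))
P=s["eef_pos"]-R[:,1]*11-np.array([566.6,235.6,0]);a=np.radians(35.84);print("grasp pt station",P[0]*np.cos(a)+P[1]*np.sin(a),-P[0]*np.sin(a)+P[1]*np.cos(a),P[2])
t=viewer.read_camera("top")["frame"];d=viewer.read_camera("side")["frame"]
A=cv2.resize(t[110:310,280:480],(400,400),interpolation=cv2.INTER_CUBIC);B=cv2.resize(d[90:290,245:445],(400,400),interpolation=cv2.INTER_CUBIC)
cv2.imwrite(f"pics/{n}.png",cv2.cvtColor(np.hstack([A,B]),cv2.COLOR_RGB2BGR))
cv2.imwrite(f"pics/{n}w.png",cv2.cvtColor(c["frame"],cv2.COLOR_RGB2BGR))
E
python3 look.py g1
```

```text
2.95 [441.1 305.  265.5] [ 1.3 -0.7 -1.6] 24.462945233487375 [ 0.49  0.09 -0.2   1.26 -0.01 -0.14]
[[ 0.809  0.025 -0.588]
 [ 0.588  0.006  0.809]
 [ 0.024 -1.    -0.01 ]]
grasp pt station -61.42400161095218 129.84450832409223 276.5390167124329
```

View pics/g1.png

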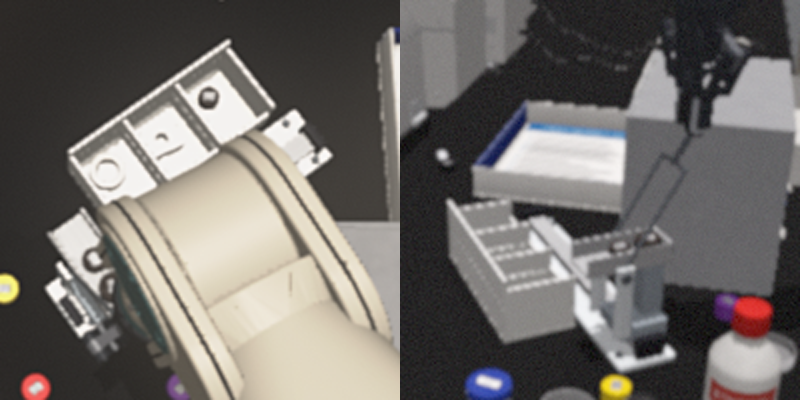

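View pics/g1w.png

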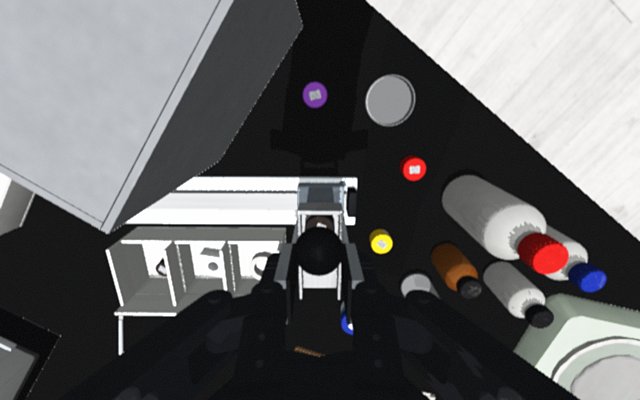

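step_arm(targets=[[0.3, 0, 0, 0, 0, 0, 0], [0.3, 0, 0, 0, 0, 0, 0], [0.3, -6, -2, -8, 0, 0, 0], [0.3, 0, 0, -6, 0, 0, 0], [0.3, 0, 0, 0, 0, 0, 0]])

```text
time_s: 3.72
eef_pos: [433.7, 303.3, 250.9]
eef_rot: [-0.672, 0.673, 0.228, -0.21]
ft_force: [0.4, -1.2, -0.4]
finger_gap: 60.0
```

```bash
python3 look.py g2
```

```text
3.725 [433.7 303.3 250.9] [ 0.4 -1.2 -0.4] 60.03290708861137 [ 0.49  0.08 -0.23  1.23 -0.01 -0.14]
[[ 0.808  0.024 -0.588]
 [ 0.588  0.007  0.809]
 [ 0.023 -1.    -0.009]]
grasp pt station -68.40525173718694 132.79344440267084 261.9094714584696
```

View pics/g2w.png

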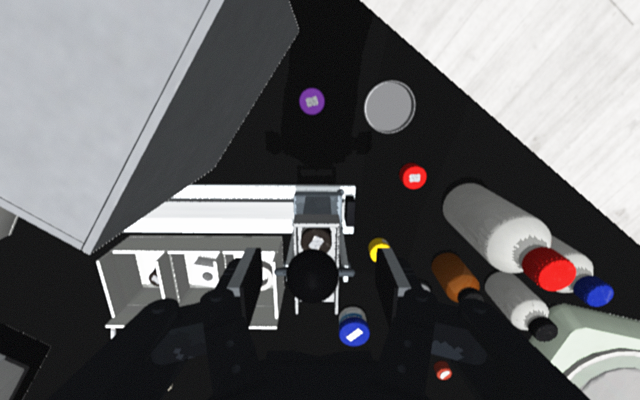

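step_arm(targets=[[1, 0, 0, 0, 0, 0, 0], [1, 0, 0, 0, 0, 0, 0], [1, 0, 0, 0, 0, 0, 0], [1, 0, 0, 0, 0, 0, 0]])

```text
time_s: 4.38
eef_pos: [436.4, 301.4, 252.7]
eef_rot: [-0.67, 0.675, 0.229, -0.208]
ft_force: [-0.2, -0.6, -1.7]
finger_gap: 24.5
```

```bash
python3 look.py g3
```

```text
4.375 [436.4 301.4 252.7] [-0.2 -0.6 -1.7] 24.531225563230986 [ 0.49  0.08 -0.23  1.23 -0.01 -0.14]
[[ 0.809  0.03  -0.587]
 [ 0.587  0.001  0.81 ]
 [ 0.025 -1.    -0.017]]
grasp pt station -67.3090087828806 129.74313408461052 263.676347035038
```

View pics/g3w.png

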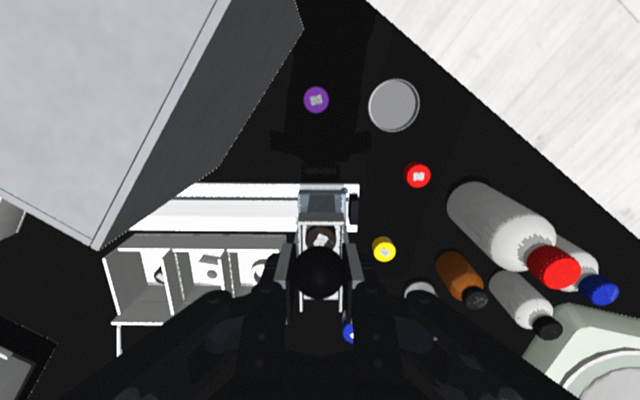

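step_arm(targets=[[1, 9, -12, 0, 0, 0, 0], [1, 9, -12, 0, 0, 0, 0], [1, 9, -12, 0, 0, 0, 0], [1, 9, -12, 0, 0, 0, 0], [1, 9, -12, 0, 0, 0, 0], [1, 0, 0, 0, 0, 0, 0]])

```text
time_s: 5.28
eef_pos: [483.9, 236.6, 253.0]
eef_rot: [-0.67, 0.675, 0.228, -0.208]
ft_force: [0.2, -2.0, 0.6]
finger_gap: 24.3
```

```bash
python3 look.py g4
```

```text
5.275 [483.9 236.6 253. ] [ 0.2 -2.   0.6] 24.254476038924686 [ 0.34  0.1  -0.21  1.23 -0.01 -0.29]
[[ 0.809  0.029 -0.586]
 [ 0.587  0.002  0.81 ]
 [ 0.024 -1.    -0.015]]
grasp pt station -66.70900963192499 49.45339544045646 263.96530768463873
```

View pics/g4w.png

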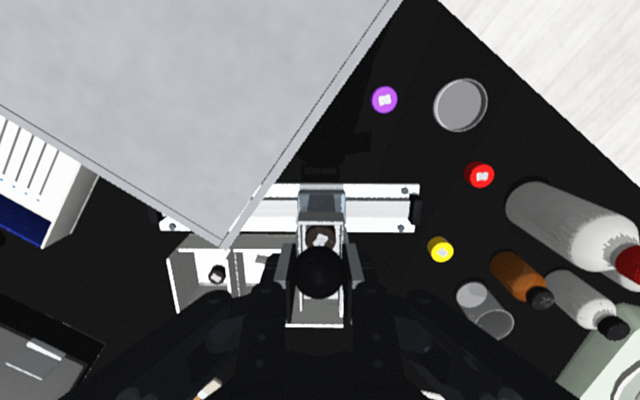

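View pics/g4.png

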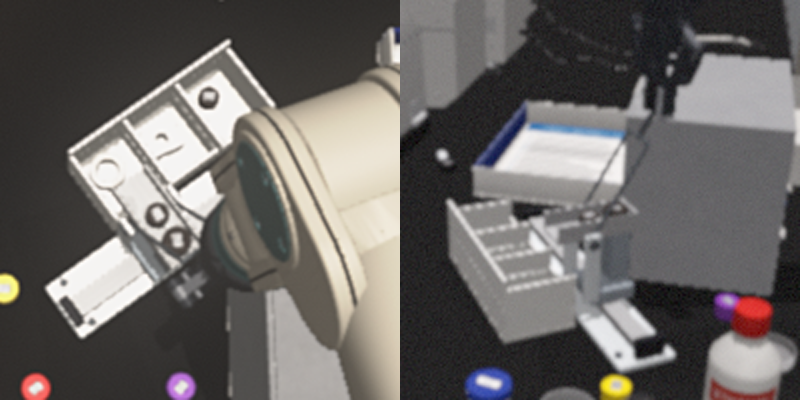

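step_arm(targets=[[1, 9, -12, 0, 0, 0, 0], [1, 9, -12, 0, 0, 0, 0], [1, 9, -12, 0, 0, 0, 0], [1, 9, -12, 0, 0, 0, 0], [1, 0, 0, 0, 0, 0, 0]])

```text
time_s: 6.05
eef_pos: [520.4, 187.2, 253.3]
eef_rot: [-0.67, 0.674, 0.228, -0.21]
ft_force: [-0.6, -1.7, 2.0]
finger_gap: 24.2
```

```bash
python3 look.py g5
```

```text
6.05 [520.4 187.2 253.3] [-0.6 -1.7  2. ] 24.190210568325025 [ 0.23  0.12 -0.18  1.24 -0.   -0.4 ]
[[ 0.808  0.027 -0.589]
 [ 0.589  0.003  0.808]
 [ 0.024 -1.    -0.014]]
grasp pt station -66.07673098055571 -12.075564516197499 264.29328341275476
```

View pics/g5w.png

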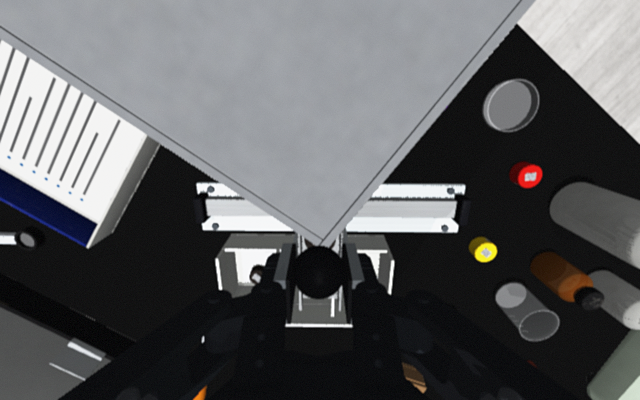

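View pics/g5.png

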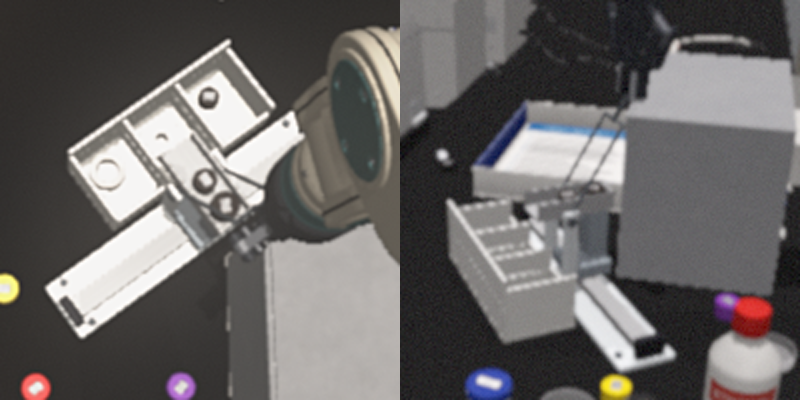

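step_arm(targets=[[1, 8.5, -12, 0, 0, 0, 0], [1, 8.5, -12, 0, 0, 0, 0], [1, 8.5, -12, 0, 0, 0, 0], [1, 8.5, -12, 0, 0, 0, 0], [1, 8.5, -12, 0, 0, 0, 0], [1, 6, -8, 0, 0, 0, 0], [1, 0, 0, 0, 0, 0, 0]])

```text
time_s: 7.08
eef_pos: [570.7, 116.0, 252.7]
eef_rot: [-0.671, 0.673, 0.229, -0.211]
ft_force: [-0.3, -1.7, 1.4]
finger_gap: 24.1
```

```bash
python3 look.py g6
```

```text
7.075 [570.7 116.  252.7] [-0.3 -1.7  1.4] 24.145796108826296 [ 0.09  0.18 -0.12  1.24  0.   -0.54]
[[ 0.807  0.025 -0.591]
 [ 0.591  0.005  0.807]
 [ 0.023 -1.    -0.01 ]]
grasp pt station -67.01003699480658 -99.24040613378571 263.6991888858878
```

View pics/g6w.png

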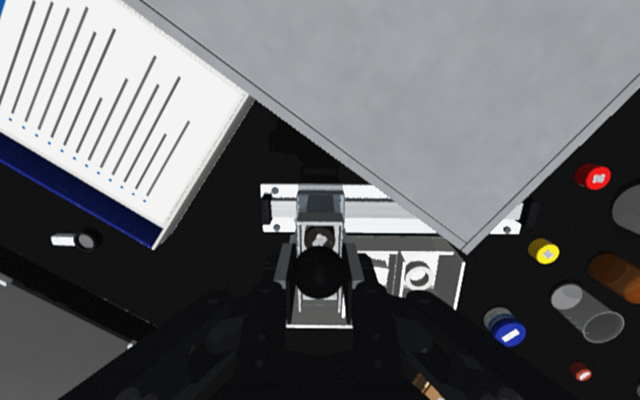

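View pics/g6.png

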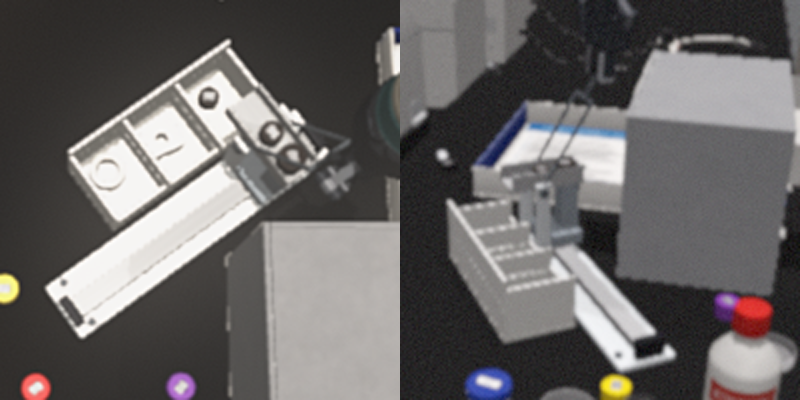

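```bash
python3 - <<'E'
from plant import viewer
import cv2
t=viewer.read_camera("top")["frame"][120:215,360:460]
cv2.imwrite("pics/tz2.png",cv2.cvtColor(cv2.resize(t,None,fx=6,fy=6,interpolation=cv2.INTER_CUBIC),cv2.COLOR_RGB2BGR))
E
```

```text
(no output)
```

View pics/tz2.png

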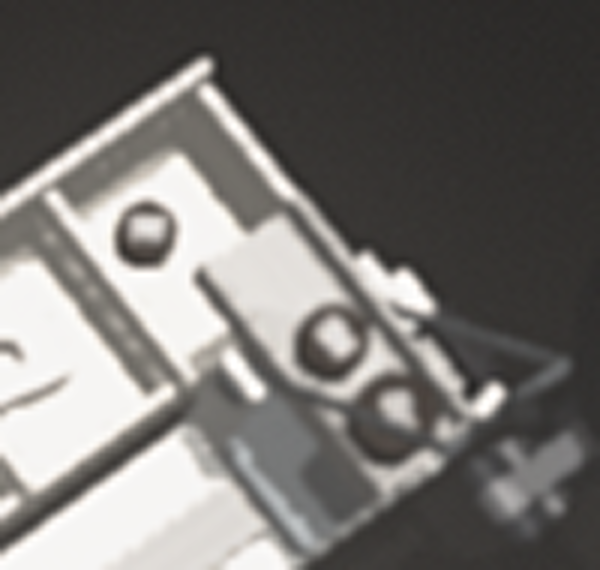

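```bash
python3 - <<'E'
from plant import viewer
from h import *
t=viewer.read_camera("top")
o=np.array([566.6,235.6,0]);a=np.radians(35.84);X=np.array([np.cos(a),np.sin(a),0]);Y=np.array([-X[1],X[0],0])
for n,u,v,z in [("spL",200,268,135),("spR",283,205,135),("spRfloor",283,205,115),("ps",333,338,131),("pl",393,408,135),("divfar",50,195,70),("divnear70",185,385,70),("divnear45",185,385,45),("endfar",205,88,70),("endmid",290,192,70),("cellpuck",147,232,20)]:
    P=plane(t,u/6+360-.4,v/6+120-.4,z)-o; print(n,(P@X).round(1),(P@Y).round(1))
E
```

```text
spL 62.5 -74.1
spR 63.8 -111.6
spRfloor 66.9 -118.6
ps 16.2 -97.3
pl -15.8 -97.3
divfar 127.4 -66.2
divnear70 40.2 -62.5
divnear45 43.2 -69.5
endfar 127.2 -138.9
endmid 76.3 -139.6
cellpuck 103.7 -102.0
```

step_arm(targets=[[1, 3, -4, 0, 0, 0, 0], [1, 0, 0, 0, 0, 0, 0], [1, 11.8, 8.5, 8, 0, 0, 0], [1, 12.3, 8.9, 6.5, 0, 0, 0], [1, 12.8, 9.2, 5.1, 0, 0, 0], [1, 13.1, 9.5, 3.6, 0, 0, 0], [1, 13.3, 9.6, 1.9, 0, 0, 0], [1, 0, 0, 0, 0, 0, 0]])

```text
time_s: 8.32
eef_pos: [636.5, 161.0, 277.6]
eef_rot: [-0.671, 0.672, 0.229, -0.213]
ft_force: [0.4, -1.0, 2.1]
finger_gap: 24.4
```

```bash
python3 look.py g7
```

```text
8.325 [636.5 161.  277.6] [ 0.4 -1.   2.1] 24.36437610830886 [ 0.15  0.3   0.09  1.33  0.   -0.49]
[[ 0.804  0.022 -0.594]
 [ 0.594  0.006  0.804]
 [ 0.021 -1.    -0.009]]
grasp pt station 12.755215937593512 -101.34181025328189 288.5534019806023
```

View pics/g7w.png

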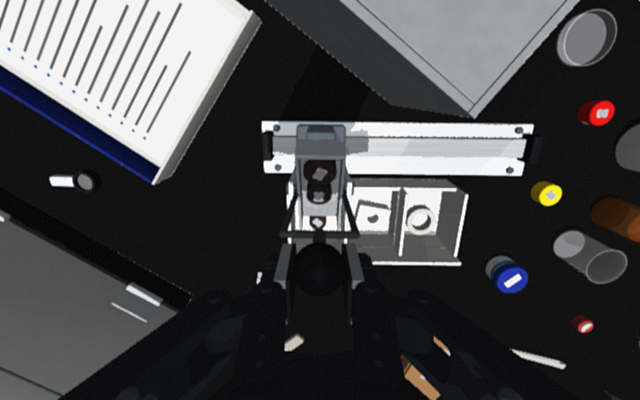

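View pics/g7.png

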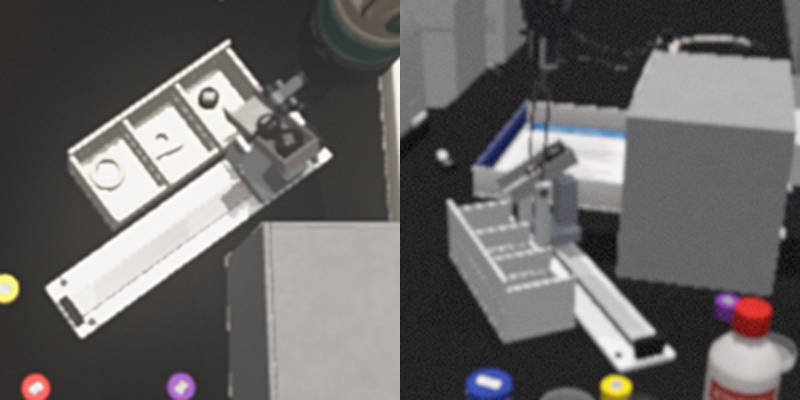

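step_arm(targets=[[1, 13.5, 9.7, 0.5, 0, 0, 0], [1, 13.4, 9.7, -1.2, 0, 0, 0], [1, 13.2, 9.5, -2.7, 0, 0, 0], [1, 13.1, 9.4, -4.3, 0, 0, 0], [1, 10, 7, -4.5, 0, 0, 0], [1, 0, 0, 0, 0, 0, 0]])

```text
time_s: 9.22
eef_pos: [700.8, 207.6, 264.7]
eef_rot: [-0.671, 0.672, 0.229, -0.213]
ft_force: [0.1, -1.2, 3.0]
finger_gap: 24.4
```

```bash
python3 look.py g8
```

```text
9.225 [700.8 207.6 264.7] [ 0.1 -1.2  3. ] 24.40741117826629 [ 0.2   0.44  0.26  1.37  0.   -0.44]
[[ 0.804  0.022 -0.594]
 [ 0.594  0.006  0.805]
 [ 0.021 -1.    -0.008]]
grasp pt station 92.15260140886656 -101.23242195800606 275.7236830630273
```

View pics/g8w.png

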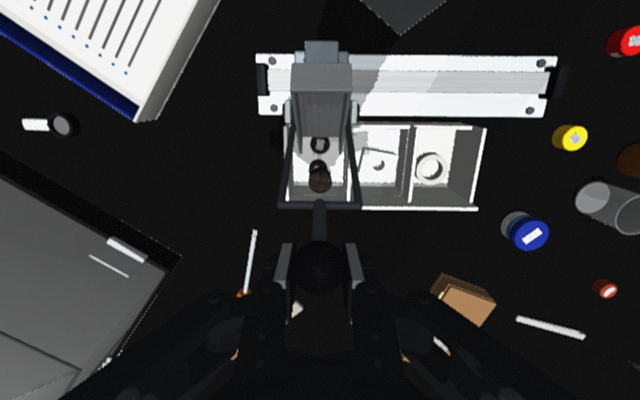

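View pics/g8.png

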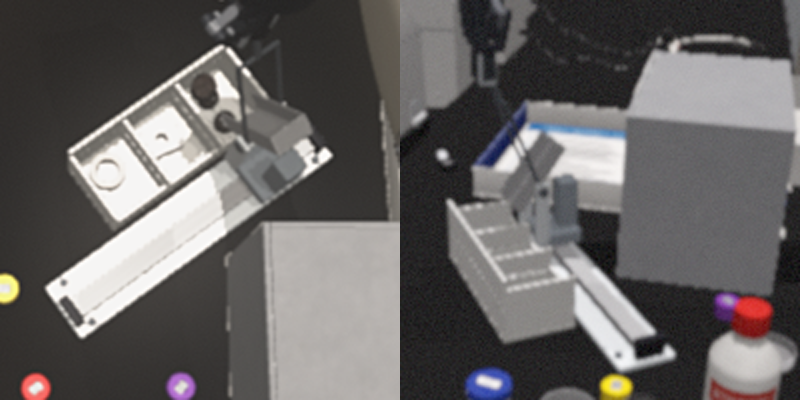

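step_arm(targets=[[1, 1.5, 1, -0.5, 0, 0, 0], [1, 0, 0, 0, 0, 0, 0], [1, 0, 0, 0, 0, 0, 0], [1, 0, 0, 0, 0, 0, 0], [1, 0, 0, 0, 0, 0, 0], [1, 0, 0, 0, 0, 0, 0], [1, 0, 0, 0, 0, 0, 0], [1, 0, 0, 0, 0, 0, 0], [1, 0, 0, 0, 0, 0, 0]])

```text
time_s: 10.5
eef_pos: [700.0, 206.9, 265.1]
eef_rot: [-0.671, 0.672, 0.228, -0.213]
ft_force: [-1.0, 0.2, 1.6]
finger_gap: 24.3
```

```bash
python3 look.py g9
```

```text
10.5 [700.  206.9 265.1] [-1.   0.2  1.6] 24.326894140503498 [ 0.2   0.44  0.26  1.37  0.   -0.44]
[[ 0.805  0.02  -0.593]
 [ 0.593  0.006  0.805]
 [ 0.019 -1.    -0.007]]
grasp pt station 91.13529487166194 -101.27843249373673 276.14627857129443
```

View pics/g9w.png

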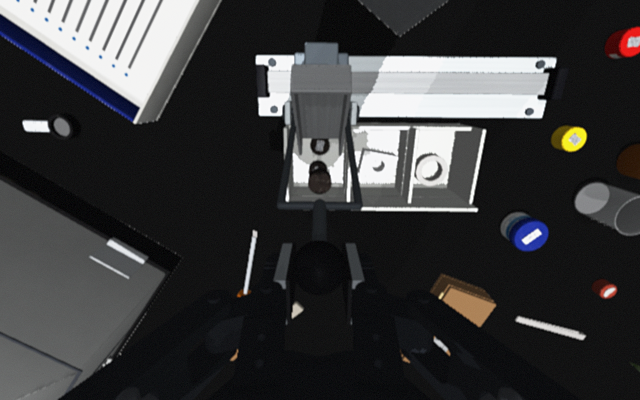

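View pics/g9.png

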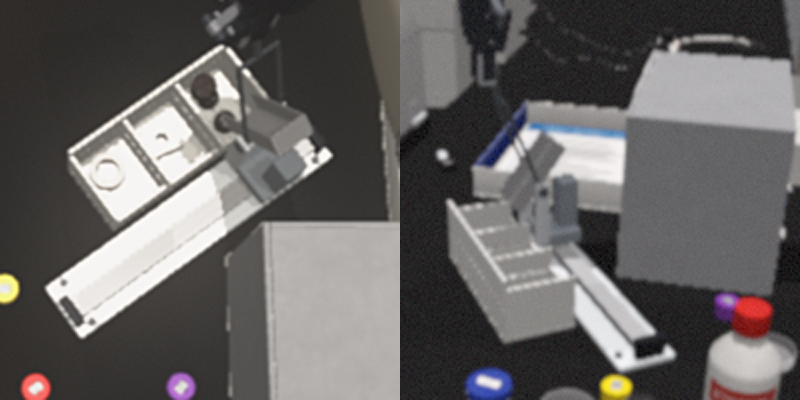

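step_arm(targets=[[1, -12.6, -9.1, 5.7, 0, 0, 0], [1, -13.1, -9.4, 4.3, 0, 0, 0], [1, -13.2, -9.5, 2.7, 0, 0, 0], [1, -13.4, -9.7, 1.2, 0, 0, 0], [1, -13.5, -9.7, -0.5, 0, 0, 0], [1, -13.3, -9.6, -1.9, 0, 0, 0], [1, -13.1, -9.5, -3.6, 0, 0, 0], [1, -12.8, -9.2, -5.1, 0, 0, 0], [1, -10, -7, -5, 0, 0, 0], [1, 0, 0, 0, 0, 0, 0]])

```text
time_s: 11.9
eef_pos: [570.6, 115.5, 254.4]
eef_rot: [0.673, -0.672, -0.222, 0.216]
ft_force: [1.3, -0.3, -0.8]
finger_gap: 24.3
```

```bash
python3 look.py g10
```

```text
11.9 [570.6 115.5 254.4] [ 1.3 -0.3 -0.8] 24.299998381737115 [ 0.09  0.19 -0.11  1.27  0.   -0.54]
[[ 0.808  0.008 -0.589]
 [ 0.589  0.004  0.808]
 [ 0.009 -1.    -0.002]]
grasp pt station -67.20571492204333 -99.67291177703372 265.393855892158
```

View pics/g10.png

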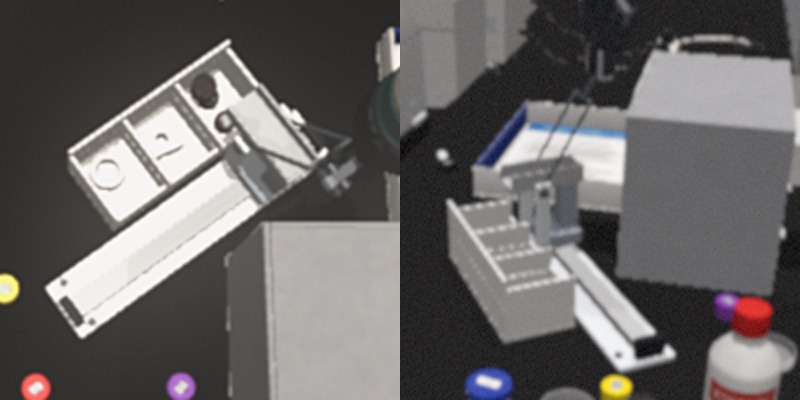

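Trough empty and level. Release with a partial open, then rise straight up.

step_arm(targets=[[0.3, 0, 0, 0, 0, 0, 0], [0.3, 0, 0, 0, 0, 0, 0], [0.3, 0, 0, 0, 0, 0, 0], [0.3, 0, 0, 25, 0, 0, 0], [0.3, 0, 0, 40, 0, 0, 0], [0.3, 0, 0, 50, 0, 0, 0], [0.3, -40, -20, 20, 0, 0, 0], [0.3, -40, -20, 20, 0, 0, 0], [0.3, -40, -20, 0, 0, 0, 0], [0.3, 0, 0, 0, 0, 0, 0], [0.3, 0, 0, 0, 0, 0, 0]])

```text
time_s: 13.42
eef_pos: [449.7, 55.3, 417.9]
eef_rot: [-0.671, 0.673, 0.225, -0.215]
ft_force: [0.3, -0.2, 0.2]
finger_gap: 60.0
```

```bash
python3 look.py g11;python3 - <<'E'
from plant import viewer
import cv2
t=viewer.read_camera("top")["frame"][120:215,360:460]
cv2.imwrite("pics/tz3.png",cv2.cvtColor(cv2.resize(t,None,fx=6,fy=6,interpolation=cv2.INTER_CUBIC),cv2.COLOR_RGB2BGR))
E
```

```text
13.425 [449.7  55.3 417.9] [ 0.3 -0.2  0.2] 59.95657610548868 [-0.02 -0.08 -0.06  1.58  0.   -0.65]
[[ 0.807  0.013 -0.591]
 [ 0.591  0.001  0.807]
 [ 0.012 -1.    -0.007]]
grasp pt station -200.44471811595082 -77.60303042046758 428.94088975899365
```

View pics/g11.png

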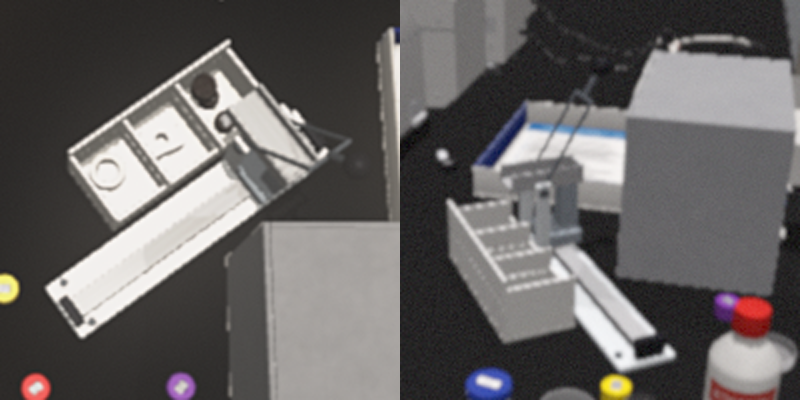

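View pics/tz3.png

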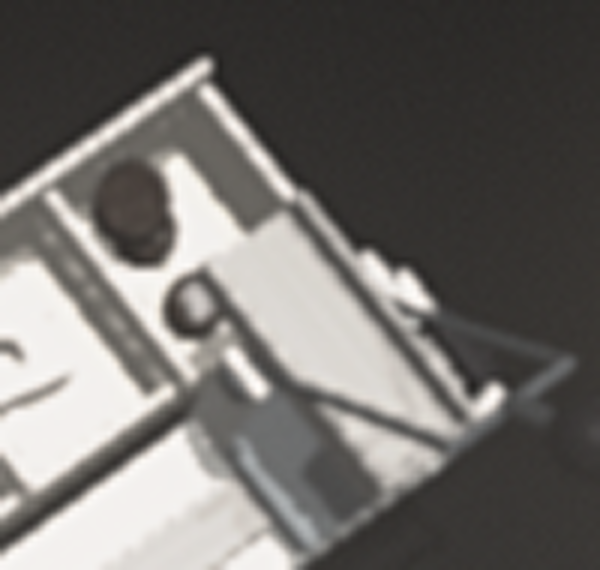

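View pics/g11w.png

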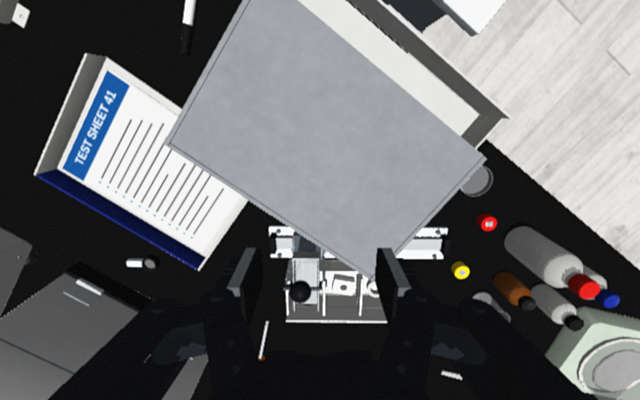

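```bash
python3 - <<'E'
from plant import viewer,workorder,env
from h import *
t=viewer.read_camera("top");o=np.array([566.6,235.6,0]);a=np.radians(35.84);X=np.array([np.cos(a),np.sin(a),0]);Y=np.array([-X[1],X[0],0])
for n,u,v,z in [("top puck",130,200,40),("under",150,248,12),("other",195,303,20)]:
    P=plane(t,u/6+359.6,v/6+119.6,z)-o; print(n,P@X-102,P@Y+30.5)
print(env.observe()["qd"].round(3)); print(workorder.sign_off())
E
```

```text
top puck 12.151686868317427 -67.94490998864207
under -2.8241120549963483 -70.95020575710446
other -31.98277068490684 -69.18297111705078
[-0.001  0.    -0.004  0.001 -0.    -0.   ]
the job is handed in; nothing more can be done
None
```

The job is handed in: both trough pucks are in the -y cell, the one that held the first puck. I gripped the knob, slid the carriage about 0.23 m along its rail, tilted the trough to its stop and held it there for over a second. I then guided it back level, let go and moved the arm clear.

**Last checks, from the top and side pictures:**
- **Pucks:** all three lie in that cell, at tray y of about -68, -71 and -69 mm and tray x between -32 and +12 mm. The large puck appears to have come down upside down, resting on another puck. I assumed its height (about 40 mm) rather than measuring it, but it looks below the divider tops.
- **Trough:** empty and back level.
- **Ring and block:** still in their own cells and apparently unmoved.
- **Beaker and jar:** the gripper never went near them at bench height. I did not measure them again at the end.

**Problem and mismatch:**
- **First pinch:** it caught the knob off-centre and slid up about 8 mm, so I opened, lowered the gripper and gripped again.
- **Knob position:** it measured about 6 mm further back from the tray than my station fit predicted. I made the moves relative to the measured grip.

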